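# Let the bell roll into the key box and ease its lid shut

## Task

Put the little round bell away in the key box without lifting anything: with the fingertips press the lever at the front of the box all the way down so that the lid stands wide open, and keep it down until the bell has rolled off its chute into the box. Then let the lever rise slowly under the fingertips until it is up again, so that the lid eases shut and does not slam, and move clear. Work only the lever: do not touch the lid or the bell, and leave the turntable with the cup, key and fob as they are.

Things in the scene. Friction and masses are not known exactly. Their poses are not given: they have to be found in the camera images.
- key_box: Fixed pale wooden box, 130 (x) by 110 (y) by 100 mm high, walls 5 mm, open at the top under its lid. Origin under its base centre, z up. Its -x side, roughly facing the robot, carries the lever. From its -y side a 42 mm wide metal chute with 15 mm side walls rises outwards from the rim at 12 degrees, middle at x = -25 mm, ending at y = -161 mm, 140 mm high, on a slim post.
- lever_pad (a point): Centre of the flat top face of the lever's steel pad, 44 (x) by 56 (y) by 6 mm thick; at rest 68 mm above the shelf, 175 mm in front of the box's centre (box -x). Site axes: as the box at rest, z is the pad's normal. Pressed right down it is 39 mm lower, 8 mm nearer the box, and the pad slopes 23 degrees, outer edge lower. Nothing stands above or in front of it.
- lever (a joint): Angle of the lever: 0 at rest (up, lid shut) to 0.40 rad at its lower stop. A 14 mm wide bar runs from the pad back to the pivot, 100 mm behind the pad centre, 68 mm above the shelf, axis along the box's y. Lid weight and a spring push it back up: about 2 to 7 N at the pad centre. It does not latch.
- lid (a joint): Angle of the lid: 0 shut to about 1.04 rad wide open with the lever at its stop (always 2.6 times the lever's angle). No damper: let go, it falls hard. Falling faster than 2 rad/s (about 75 mm/s at the lever pad) between 0.6 and 0.16 rad is a slam; the last 0.16 rad, some 6 mm at the pad, may drop.
- lid_hinge (a point): Hinge of the box's plain metal lid, 130 by 110 by 26 mm thick, lying on the rim when shut (top 126 mm above the shelf), hinged along its far (+x) lower edge: its front edge swings up and away from the lever. This point is the hinge's middle, 65 mm behind the box's centre, 100 mm above the shelf. A bar and rod on the box's +y side link it to the lever.
- bell: Round chrome jingle bell, a ball of 26 mm diameter, 20 g, origin at its centre. It waits on the chute against the side of the shut lid, its centre 117 mm above the shelf; once the lid has risen it rolls under it by itself and drops into the box. To be left untouched.
- turntable: Wooden turntable to the left of the box, 220 mm diameter, top 12 mm above the shelf, turns easily about z. Origin at its centre on the shelf. Leave alone.
- key_cup: Tin key cup standing on the turntable, 64 mm rim diameter, 75 mm high. Origin under its base. Leave alone.
- skeleton_key: Bronze skeleton key lying on the turntable, about 90 mm long, 6 mm thick. Origin at the middle of its underside, x along the shaft. Leave alone.
- fob: Pink rubber eraser-shaped fob lying on the turntable, 50 by 22 by 14 mm. Origin under its centre. Leave alone.

How it is judged:
On the way, in this order (a step that is already met when the one before it is completed fails the run):
1. the lever holds the lid wide open for a moment (value of joint lid above 0.94 rad), for 0.4 s.
2. the lid is shut again (value of joint lid below 0.05 rad), for 0.2 s.
At the end, for the whole second after the job is handed in: The bell lies inside the box (below 60 mm), the lid is shut (under 0.05 rad) and the lever is up (under 0.03 rad); cup, key and fob are within 20 mm of where they began (value of joint lid below 0.05 rad and value of joint lever below 0.03 rad and x of bell in the frame of key_box between -0.062 and 0.062 m and y of bell in the frame of key_box between -0.052 and 0.052 m and z of bell in the frame of key_box below 0.06 m and distance of each of key_cup, skeleton_key, fob from where it was at the start of the episode below 0.02 m); the robot touches nothing.
It fails at once if the lid slams: it falls faster than 2 rad/s on its way between 0.6 and 0.16 rad (value of joint lid between 0.16 and 0.6 rad and velocity of joint lid below -2 rad/s).
It fails at once if the robot touches the lid or the bell (contact force between any of the fingers, the arm and lid above 0.5 N or contact force between any of the fingers, the arm and bell above 0.5 N).
It fails at once if the bell is lifted or carried off (height (world z) of bell above 0.16 m or (height (world z) of bell below 0.08 m and (y of bell in the frame of key_box below -0.06 m or y of bell in the frame of key_box above 0.06 m or x of bell in the frame of key_box below -0.07 m or x of bell in the frame of key_box above 0.07 m))).
It fails at once if cup, key or fob is moved, lifted or turned away (distance of any of key_cup, skeleton_key, fob from where it was at the start of the episode above 0.02 m).
It also fails if it takes over 40 s, if anything falls off the work surface, if the arm or the gripper's body presses on something with over 40 N, if the wrist force passes 120 N, or if a joint passes its speed limit or range.

## Robot

A 6-joint arm with a two-finger parallel gripper is mounted at the origin on the work surface. World frame = base frame: x ahead of the robot, y to its left, z up, the work surface at z = 0. Lengths are in m, angles in rad, forces in N, time in s.
With the tool pointing down it reaches from about 0.4 to 0.925 m from the base axis. Payload 12.5 kg.
Tool frame: the origin (TCP) lies at the very end of the fingers, on their centre line; the grasp point (between the pads) lies 19 mm behind it; x points along the fingers, z is the direction in which the jaws open and shut, and the axes are right-handed (so a half turn about x gives the same grasp; the last joint's range is limited). The gripper opens to 95 mm and grips with 3 to 60 N. Pads are 20 mm wide; open, the fingers measure 119 mm over their backs; the gripper's body (75 mm by 180 mm) begins 59 mm behind the grasp point.
Start: joints at [-0.106, 0.491, 1.559, -0, 1.092, -0.106], TCP at [0.625, 0, 0.215] pointing down, gripper open.
Joint ranges: [-3.1, 3.1], [-0.84, 2.19], [0.05, 2.79], [-1.13, 4.28], [0.06, 2.93], [-2.69, 2.69]. Speed limits (rad/s): [2.22, 2.22, 2.79, 3.14, 3.14, 3.14].

## Interface

Orientations are given as a rotation vector (axis times angle).
In Python, from bench import manip, imaging gives the robot as it stands. Calls block until the motion is done:
- manip.move_to(position, orientation): joint-space move of the TCP to a pose.
- manip.line_to(position, rate=0.15, ori=None, force_limit=None): straight line of the TCP; ori=None keeps the orientation; rate is the mean speed in m/s. With force_limit (N) it stops when the force on the tool has changed by that much, and returns True; else False.
- manip.set_joints(angles): joint-space move.
- manip.move_gripper(opening, force=None): finger opening in m; force is the grip in N (None keeps the last); returns when the fingers have stopped.
- manip.hold(seconds).
- manip.inverse_kinematics(position, orientation): joint angles nearest the present ones, or None.
- imaging.get_image(name): name is "scene" or "side" or "wrist"; returns a dict with "image" (480x640x3 uint8, red, green, blue), "fx", "fy", "cx", "cy" (pixels), "camera_from_world" (4x4, takes a point from world to camera coordinates). Camera axes: x right, y up, looking along -z (the intrinsics and any distortion apply to the point x, -y, -z); pixel columns grow to the right and rows downward; lengths in m; the calibration is good to about 2 mm. A picture is of the moment at which its call begins. There is no depth.
A pose or a line that the arm cannot do raises manip.Unreachable and nothing moves.
- manip.job_done(): hands the job in, once; it reports no verdict.
Readings, each from a call of its own:
- manip.read_clock(): time.
- manip.read_qpos(): joint angles.
- manip.read_dq(): joint speeds.
- manip.read_joint_torque(): joint torques, N m.
- manip.read_tool_pos(): TCP position.
- manip.read_ee_rot(): TCP orientation.
- manip.read_wrist_force(): force on the tool from outside, world axes, zero at the start.
- manip.read_torque(): the same for the moment, N m.
- manip.read_gripper_width(): finger opening in m.
Only numpy, scipy, OpenCV 4.12 (cv2) and the standard library are available. Lean on these libraries where they do the work, as an engineer would, in place of code of your own. Each camera call takes 0.05 s, during which the arm holds its last target.

## Working session

There is one attempt and no reset: what is moved stays moved. The work goes in short steps, each a Python script; the robot and the scene stay as the last script left them, time stands still between calls to the robot, and variables do not carry over. Pictures are saved under pics/ and viewed, and the job is handed in when it is done.

```bash
mkdir -p pics
python3 - <<'E'
from bench import manip, imaging
import cv2
for n in ("scene","side","wrist"):
    d=imaging.get_image(n); cv2.imwrite(f"pics/{n}0.png",d["image"][:,:,::-1])
    print(n,[k for k in d],d["fx"],d["fy"],d["cx"],d["cy"],d["camera_from_world"].round(4).tolist() if hasattr(d["camera_from_world"],'round') else d["camera_from_world"])
print(manip.read_ee_rot(),manip.read_clock())
E
```

```text
scene ['image', 'fx', 'fy', 'cx', 'cy', 'camera_from_world'] 614.0307174667025 614.0307174667025 322.44853225750876 244.43248883151432 [[-0.6846, 0.7289, 0.0013, 0.3651], [-0.5073, -0.4778, 0.7172, 0.3181], [0.5234, 0.4903, 0.6968, -1.42], [0.0, 0.0, 0.0, 1.0]]
side ['image', 'fx', 'fy', 'cx', 'cy', 'camera_from_world'] 435.50930712597864 435.50930712597864 324.39881029883145 240.11845711129035 [[0.8367, -0.5475, -0.011, -0.4717], [0.311, 0.4585, 0.8325, -0.317], [-0.4507, -0.7, 0.5539, -0.4009], [0.0, 0.0, 0.0, 1.0]]
wrist ['image', 'fx', 'fy', 'cx', 'cy', 'camera_from_world'] 331.8679429506491 331.8679429506491 322.01077613039917 239.72385971511713 [[1.0, 0.0012, -0.002, -0.6244], [-0.0016, 0.9714, -0.2375, 0.0271], [0.0017, 0.2375, 0.9714, -0.391], [0.0, 0.0, 0.0, 1.0]]
[9.60791541e-05 1.57161782e+00 4.77423901e-05] 0.15
```

```bash
ls -R . | head -40
```

```text
.:
pics

./pics:
scene0.png
side0.png
wrist0.png
```

View pics/scene0.png

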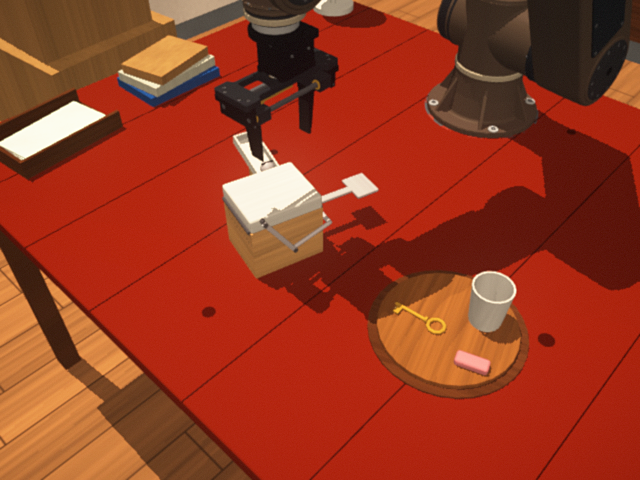

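View pics/side0.png

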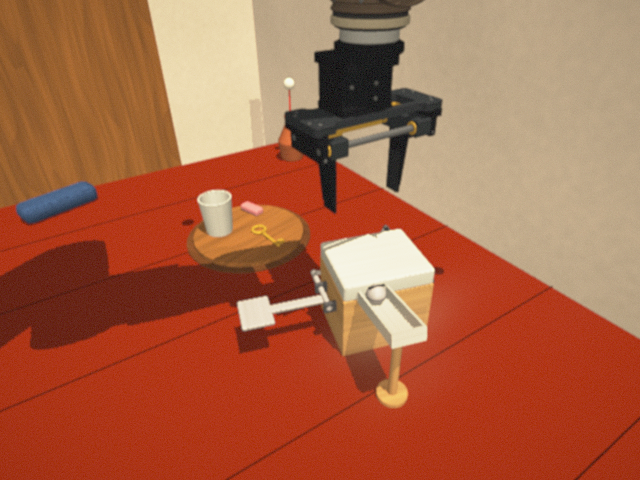

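View pics/wrist0.png

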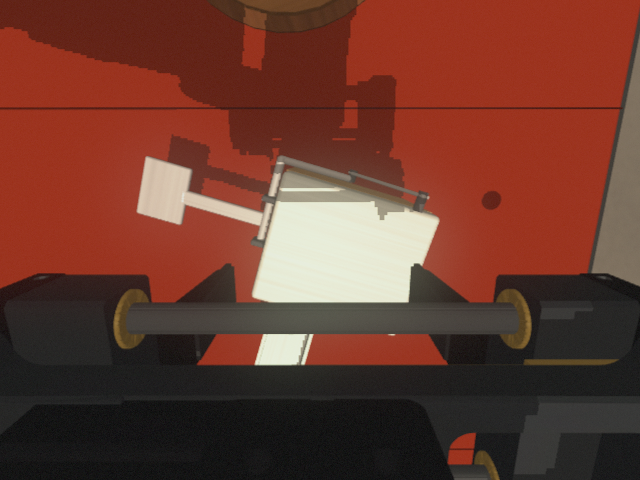

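```bash
cat > fit.py <<'E'
import numpy as np, cv2
from scipy.optimize import least_squares
from bench import imaging
D={n:imaging.get_image(n) for n in("scene","side","wrist")}
def proj(d,P):
    c=(d["camera_from_world"]@np.c_[P,np.ones(len(P))].T).T
    return np.c_[d["fx"]*c[:,0]/-c[:,2]+d["cx"], d["fy"]*-c[:,1]/-c[:,2]+d["cy"]]
pad=np.array([[-.197,.028,.068],[-.153,.028,.068],[-.153,-.028,.068],[-.197,-.028,.068]])
lid=np.array([[-.065,.055,.126],[.065,.055,.126],[.065,-.055,.126],[-.065,-.055,.126]])
obs={"wrist":{"pad":[(148,156),(192,168),(181,224),(137,213)],"lid":[(283,168),(439,216),None,(253,297)]},
 "scene":{"pad":[(359,198),(342,183),None,(378,187)][:0],"lid":[]},"side":{"pad":[],"lid":[]}}
def W(p,L):
    c,s=np.cos(p[2]),np.sin(p[2]); return np.c_[L[:,0]*c-L[:,1]*s+p[0],L[:,0]*s+L[:,1]*c+p[1],L[:,2]]
def res(p):
    r=[]
    for k,M in(("pad",pad),("lid",lid)):
        u=proj(D["wrist"],W(p,M))
        for a,b in zip(u,obs["wrist"][k]):
            if b: r+=list(a-b)
    return r
s=least_squares(res,[.6,.05,-.25],loss="soft_l1");p=s.x
print(p,np.round(s.fun if False else res(p),1))
print("pad",W(p,np.array([[-.175,0,.068]])))
for n in D:
    im=D[n]["image"][:,:,::-1].copy()
    for M in(pad,lid):cv2.polylines(im,[np.round(proj(D[n],W(p,M))).astype(np.int32)],True,(255,0,0),1)
    cv2.imwrite(f"pics/fit_{n}.png",im)
a=cv2.imread("pics/fit_scene.png")[130:290,200:400];b=cv2.imread("pics/fit_side.png")[200:360,230:450]
cv2.imwrite("pics/fitc.png",np.hstack([cv2.resize(a,None,fx=1.9,fy=2.5),cv2.resize(b,None,fx=1.9,fy=2.5)]))
E
python3 fit.py
```

```text
[ 0.64267957 -0.01098518 -0.27944178] [-2.5 -0.9  0.3  0.5  0.5  1.  -0.5 -0.4  0.5  0.6  3.9 -0.8 -2.3  0.2]
pad [[0.4744679  0.03728317 0.068     ]]
```

View pics/fitc.png

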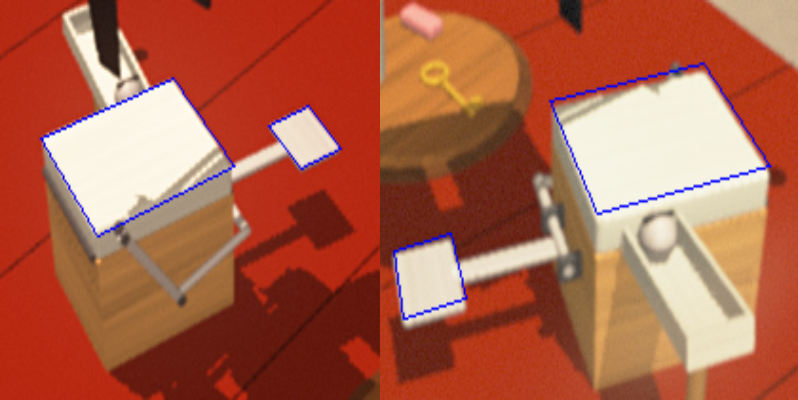

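View pics/fit_wrist.png

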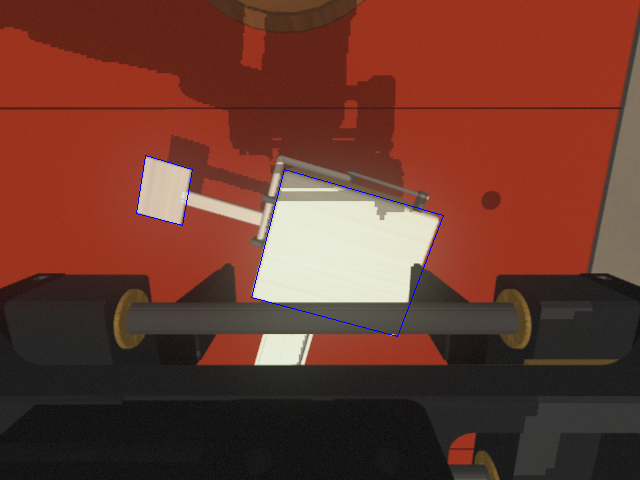

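The overlay of the fitted model matches all three views to within about 4 px. In the wrist image the pad corners are (148,156)…(181,224) and the lid front corners are (283,168) and (253,297). That puts the pad centre at (0.474, 0.037), with the box yawed −0.28 rad. Next I close the gripper and hover above the pad.

```bash
cat > h.py <<'E'
import numpy as np, cv2
from scipy.spatial.transform import Rotation as R
from bench import manip, imaging
YAW=-0.2794; PAD=np.array([.4745,.0373,.068]); BX=np.array([np.cos(YAW),np.sin(YAW),0])
BY=np.array([-BX[1],BX[0],0])
def ori(t,s):  # t: tilt with the lever, s=+-1 jaw direction
    x=np.array([0,0,-1.]); z=s*BY; y=np.cross(z,x)
    M=np.c_[x,y,z]
    return (R.from_rotvec(-t*BY)*R.from_matrix(M)).as_rotvec()
def snap(n,f): cv2.imwrite(f"pics/{f}.png",imaging.get_image(n)["image"][:,:,::-1])
E
python3 - <<'E'
from h import *
for s in(1,-1):
  for t in (0,.4):
    for z in(.2,.03):
      q=manip.inverse_kinematics(PAD*[1,1,0]+[0,0,z],ori(t,s)); print(s,t,z,None if q is None else np.round(q,2))
manip.line_to([.6,.0,.27],rate=.2)
manip.move_gripper(0.0,force=20)
s=1 if abs((manip.inverse_kinematics(PAD*[1,1,0]+[0,0,.2],ori(0,1)) or [9]*6)[5] if False else manip.inverse_kinematics(PAD*[1,1,0]+[0,0,.2],ori(0,1))[5])<2.5 else -1
manip.move_to(PAD*[1,1,0]+[0,0,.16],ori(0,s))
print(s,manip.read_tool_pos(),manip.read_wrist_force(),manip.read_gripper_width(),manip.read_clock())
snap("side","s1");snap("scene","c1")
E
```

```text
1 0 0.2 [-0.06  0.3   1.93 -0.    0.91 -1.35]
1 0 0.03 [-0.06  0.58  2.09 -0.    0.47 -1.35]
1 0.4 0.2 [ 0.    0.2   2.16 -0.27  0.41 -1.06]
1 0.4 0.03 [0.   0.57 2.33 3.78 0.18 1.2 ]
-1 0 0.2 [-0.06  0.3   1.93 -0.    0.91  1.79]
-1 0 0.03 [-0.06  0.58  2.09 -0.    0.47  1.79]
-1 0.4 0.2 [ 0.    0.2   2.16 -0.27  0.41  2.08]
-1 0.4 0.03 [ 0.    0.57  2.33  3.78  0.18 -1.94]
1 [0.47513895 0.03722181 0.16036229] [-0.50067457  0.36568745 -1.56734354] 0.0004269019438035581 3.4083
```

View pics/s1.png

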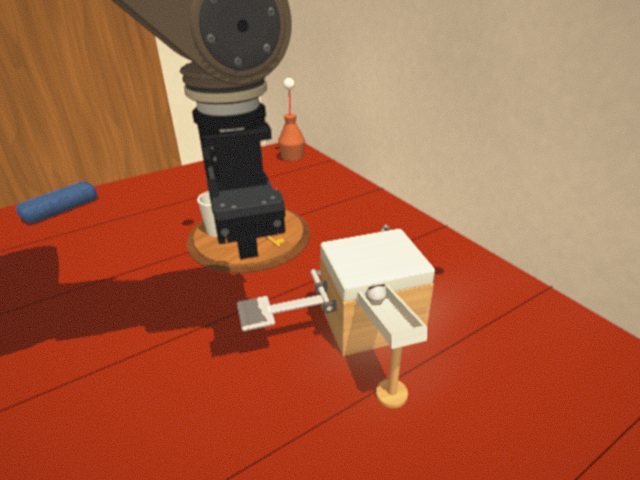

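View pics/c1.png

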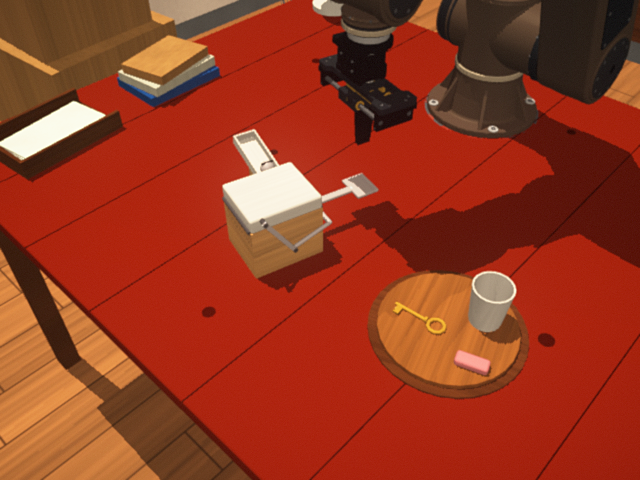

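Side view: the fingertip at (248,256) is straight above the pad at (256,312). Scene view: the tip is at (362,142) and the pad at (360,185). The bell waits at side (376,293). Now I press down.

Run:
```python
from h import *
P=PAD*[1,1,0]
manip.line_to(P+[0,0,.078],rate=.1)
print(manip.read_wrist_force())
for z in(.060,.045,.035):
    r=manip.line_to(P+[0,0,z],rate=.04,force_limit=20); print(z,r,manip.read_tool_pos().round(4),manip.read_wrist_force().round(1))
    if r: break
if not r:
    r=manip.line_to(P+[0,0,.024],rate=.02,force_limit=14); print(r,manip.read_tool_pos().round(4),manip.read_wrist_force().round(1))
manip.hold(.5)
snap("side","s2");snap("scene","c2");print(manip.read_wrist_force(),manip.read_clock())
```

```text
[ 0.38571347 -0.30093526 -0.77239039]
0.06 False [0.4741 0.0373 0.0597] [-0.  -0.1  0.4]
0.045 False [0.4743 0.0373 0.0448] [0.2 0.  3.6]
0.035 False [0.4742 0.0374 0.0348] [ 0.4 -0.8  2.3]
True [0.4756 0.0371 0.0287] [-2.3 -0.6 18.1]
[-2.89332841 -0.72136255 16.14823447] 7.0167
```

View pics/s2.png

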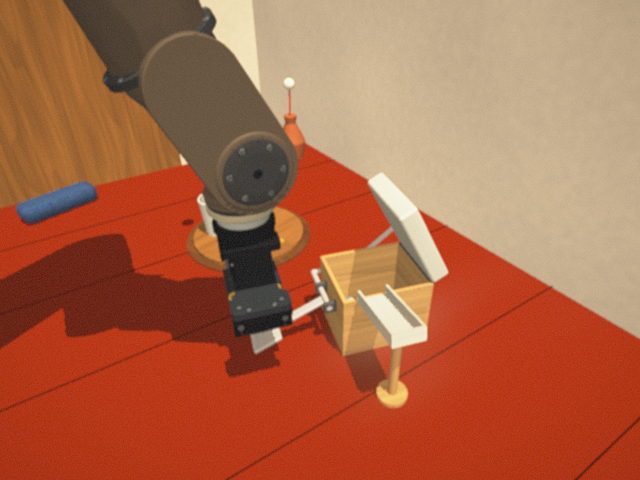

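View pics/c2.png

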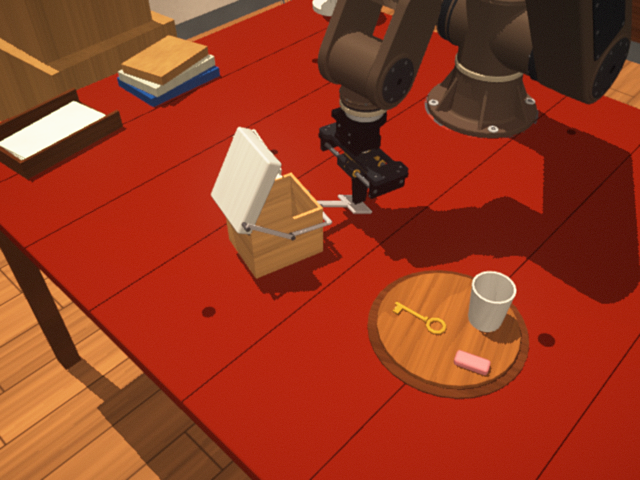

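The lid stands wide open and the chute is empty: the bell, which was at (376,293) in the side view, has rolled into the box. Hold a little longer, then release slowly.

Run:
```python
from h import *
P=PAD*[1,1,0]
manip.hold(.8)
manip.line_to(P+[0,0,.076],rate=.012)
print(manip.read_wrist_force(),manip.read_clock())
manip.line_to(P+[0,0,.17],rate=.08)
manip.line_to(P+[-.02,0,.22],rate=.1)
manip.hold(.5)
snap("side","s3");snap("scene","c3");snap("wrist","w3");print(manip.read_wrist_force(),manip.read_clock())
```

```text
[ 0.44011278 -0.19483408  0.22015785] 11.9333
[-0.32406417  0.5481567   0.39474179] 14.6
```

View pics/s3.png

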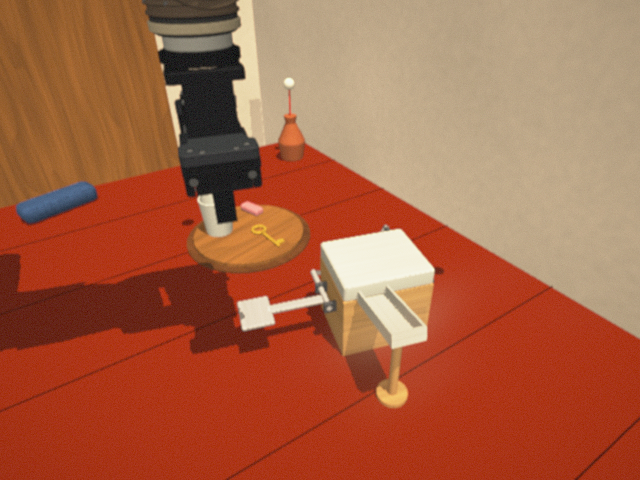

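View pics/c3.png

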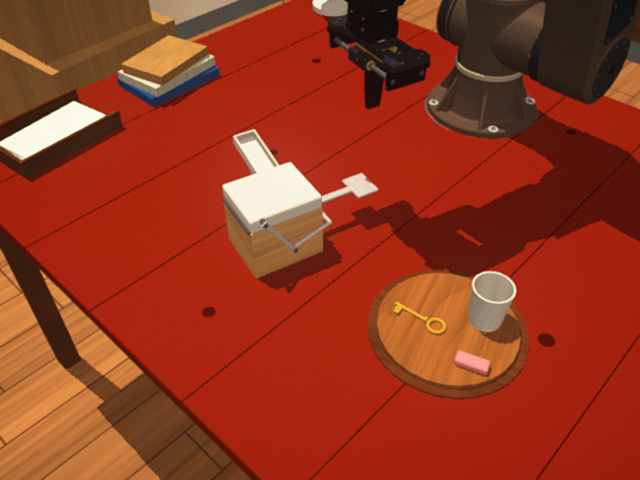

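The lid is shut and the lever is up, with the pad at (256,312) in the side view as at the start. The chute is empty, no bell shows on the table, and the turntable items look unmoved. I'm handing in.

```bash
python3 -c "
from bench import manip
manip.job_done(); print(manip.read_clock())"
```

```text
the job is handed in; nothing more can be done
the job is handed in; nothing more can be done
```

I pressed the lever down to its stop with the closed fingertips and held it there. The bell rolled off its chute. I then raised the fingertips at about 12 mm/s so the lid eased shut, moved clear and handed the job in about 15 s into the 40 s.

- **Pressing:** contact with the stop was at TCP z = 29 mm, with about 16–18 N at the wrist. The lid was wide open in both the side and scene pictures.
- **After release:** the pictures show the lid shut, the lever up, the chute empty and the cup, key and fob in their starting places. The wrist force was under 1 N.
- **Not checked directly:** I never saw the bell inside the box. I inferred it from the empty chute and no bell showing on the table. I did not measure lid speed either, and relied on the slow rise. No check disagreed.

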